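# Close the coffee canister: seat the sealing disk, then screw the ring down over it

### The job

Close the coffee canister: first set the loose steel sealing disk squarely into its mouth and let go of it. Then put the brass screw ring over it with a light grip, turn it back anticlockwise (seen from above) under a gentle push until you feel it drop into the thread, and screw it clockwise until it just reaches its stop, so that it clamps the disk on the red seal; then let go. Do not press hard or wrench the ring, and leave the mug, the dropper bottle and the sticky notes where they stand.

Things in the scene. Friction and masses are not known exactly. Their poses are not given: they have to be found in the camera images.
- canister: green coffee canister with steel threaded neck in a dark wooden holder (116 x 116 x 8 mm) screwed to the desk: never moves. Origin: centre of the holder's underside, on the desk; z up. Body 74 mm across to z 40 mm, shoulder z 44, neck 51 mm across up to the rim at z 67.5
- mouth (a point): centre of the canister's mouth at rim height (67.5 mm above the desk), z up. Bore 45 mm wide. In it lies a springy red seal ring, its top 4.5 mm below the rim, which carries the disk: 3 N per mm, bottoms after 4.5 mm. The lying disk presses it 0.2 mm, the fully tightened ring about 2.6 mm
- disk: loose steel sealing disk, 42.6 mm across, 8 mm thick, lower edge bevelled, black knob on top to hold it by (16 mm across, 11 to 25 mm above the underside); about 60 g. Origin: centre of the underside, z up. Seated, its origin is 4.7 mm below the rim and its top 3.3 mm above; 1.2 mm clearance all round
- ring: loose brass screw ring, open side down, 67 mm across, 24 mm high, about 80 g. Origin: centre of the open underside, z up. Top flange 3 mm thick, presses on the disk; the knob passes its 30 mm hole. Bore 61 mm, four inner lugs every 90 degrees, 54 mm across their tips: 1.5 mm clearance round the neck
- mug: terracotta-pink mug 94 mm tall, 90 mm across plus handle; origin at its underside. Not to be disturbed
- dropper_bottle: amber dropper bottle, 33 mm across, 102 mm tall, easily knocked over; origin at the centre of its underside. Not to be disturbed
- sticky_pad: yellow pad of sticky notes 50 x 50 x 14 mm; origin at the centre of its underside. Not to be disturbed
- thread (a point): centre of the neck, 10 mm below the rim. Four outer lugs, 59 mm across, 50 degrees long, one every 90 degrees, rising anticlockwise, each with a stop post (5 to 23 mm below the rim) at its clockwise end. The top 4.5 mm of the neck is plain and centres the ring. The lugs' angle differs every time and is NOT told by any yaw: find it by sight or feel
- ring_top (a point): centre of the ring's upper face, 24 mm above its origin. Out of step the ring rests on lugs or posts, origin 5 to 14 mm below the rim, and posts block it clockwise. Turned anticlockwise under 3 to 8 N it drops within 70 degrees to 17.7 mm. Then clockwise 45 to 67 degrees, at the end sinking 0.1 mm per degree, to a hard stop (moment rises sharply) at 20 mm. Needs under 0.4 N m (20 N grip)
Not all that is in view belongs to the job. Several things look just like the ring: the one meant starts farthest to the robot's right.

How it is judged:
By the outcome, as a careful person would: the job done as asked, in the order asked, and still so for the second after the job is handed in, with the robot touching nothing.
It also fails if it takes over 72 s, if anything falls off the work surface, if the arm or the gripper's body presses on something with over 40 N, if the wrist force passes 120 N, or if a joint passes its speed limit or range.

### The arm

A 6-joint arm with a two-finger parallel gripper is mounted at the origin on a cart in front of the work surface, level with it; the furniture and walls round the work are solid. World frame = base frame: x ahead of the robot, y to its left, z up, the work surface at z = 0. Lengths are in mm, angles in rad, forces in N, time in s.
With the tool pointing down it reaches from about 300 to 775 mm from the base axis. Payload 14.6 kg.
Tool frame: the origin (TCP) lies midway between the tips of the shut fingers; the grasp point (between the pads) lies grasp_offset behind it (grasp_offset is the distance from the TCP to the grasp point, in mm); z points along the fingers, y is the line along which they close (so a half turn about z gives the same grasp; the last joint's range is limited). The gripper opens to 94 mm and grips with 3 to 60 N. Pads are 16 mm wide; open, the fingers measure 119 mm over their backs; the gripper's body (75 mm by 177 mm) begins 78 mm behind the grasp point.
Start: joints at [-1.404, 0.3, 1.521, -0, 1.321, -0.067], TCP at [127.415, -535.027, 178.946] pointing down, gripper open.
Joint ranges: [-3.03, 3.03], [-0.79, 2.21], [0.23, 2.52], [-1.04, 4.18], [0, 3.07], [-2.55, 2.55]. Speed limits (rad/s): [2.22, 2.22, 2.57, 3.14, 3.14, 3.14].

### API

Orientations are given as [roll, pitch, yaw] about the fixed x, y, z axes, in that order (R = Rz(yaw) Ry(pitch) Rx(roll)).
In Python, from cell import * gives the robot as it stands. The module is installed in compiled form; this text tells all that it offers.
- The arm moves only by the shell command python3 -m jog 'ROWS' [FORCE]. ROWS is JSON, a list of rows, each a list of 3 entries, a list of its own where there are three numbers: the finger opening in mm, from 0 to 94, then the shift along the tool's x, y, z in units of 50 mm (1.0 is 50 mm), then the turn about the tool's z in units of 180 degrees (1.0 is 180 degrees). In form: [[fingers, [dx, dy, dz], twist], ...]. A call has 1 to 20 rows; each row shifts and turns the commanded pose from where the row before left it, along the tool's axes as they then stand; what a row does not reach is not made up. A row lasts 1/10 s, in which the tool goes at most 50 mm and 8.59 degrees, less where a joint would pass 70% of its speed; a pose out of reach is approached as far as the arm can. A call with a number of a shift or a turn outside -1 to 1 is refused whole. A call with a gripper value outside its range is refused whole. The fingers move at their own pace and stop on an object; FORCE is the grip in N (left out, the last holds). Time passes only in rows, so rows that do not move let the fingers close. It gives the time, the measured TCP pose, the force, the opening and the grip force at its end, in the units of the state.
- read_state(): the state, without advancing time (a new reading comes with each control period).
- camera(name): name is "scene" or "top" or "wrist"; returns the picture (420x560x3 uint8, red, green, blue); there is no depth.
- calibration(name): a dict with "mtx" (3x3 intrinsics, pixels), "cam_to_world" (4x4, takes a point from camera to world coordinates); the wrist camera has in their place "hand_eye" (4x4, takes a point from camera to tool coordinates, whose origin is the TCP and whose axes are the flange's). Camera axes: x right, y down, z forward; pixel columns grow to the right and rows downward; lengths in mm; the calibration is good to about 2 mm. A picture is of the moment at which its call begins: read the wrist's pose just before it. calibration takes no time and is no camera call.
- sign_off(): hands the job in; it is judged then, once.
Trained networks look in the newest picture that a camera, given by its name, has taken for a name from the list of things; names that differ only in an ending like _2 or _b are one class to them, and where a whole thing is asked for, a point or a joint stands for the part that bears it (a point fixed in the world has none). Each returns a list of dicts, best first, with "conf" (0 to 1); they miss things now and then, are a little off and sometimes report something else, mostly with a low value. They report only what shows in the picture. A call takes as long as a camera call. They do not tell look-alikes from the thing itself.
- regions_of(camera, query): "pixels" (420x560 bool, what is visible of it) and "rect" ([centre column, centre row, width, height] in pixels, round what is visible of it).
The state is a dict: "clock": time; "joints": joint angles; "qd": joint speeds; "effort": joint torques, N m; "eef_pos": TCP position; "eef_rot": TCP orientation; "wrist_force": force on the tool from outside, world axes, zero at the start; "moment": the same for the moment, N m; "finger_gap": finger opening in mm; "finger_force": force on a finger pad.
Only numpy, scipy, OpenCV 4.12 (cv2) and the standard library are available. Lean on these libraries where they do the work, as an engineer would, in place of code of your own. Each camera call takes 0.05 s, during which the arm holds its last target. There are 200 camera calls.

## Working session

There is one attempt and no reset: what is moved stays moved. The work goes in short steps, Python scripts to look and compute and a shell command to move; the robot and the scene stay as the last step left them, time stands still between calls to the robot, and variables do not carry over. Pictures are saved under pics/ and viewed, at most 10 in all, crops included, and the job is handed in when it is done.

```bash
mkdir -p pics; cat > h.py <<'E'
import numpy as np, cv2
from cell import *
from scipy.spatial.transform import Rotation as R
def save(n,name):
    im=camera(n); cv2.imwrite('pics/'+name,im[:,:,::-1]); return im
def T_tool():
    s=read_state(); T=np.eye(4); T[:3,:3]=R.from_euler('xyz',s['eef_rot']).as_matrix(); T[:3,3]=s['eef_pos']; return T
def cam(n):
    c=calibration(n); 
    return np.array(c['mtx']), (np.array(c['cam_to_world']) if 'cam_to_world' in c else T_tool()@np.array(c['hand_eye']))
def ray(K,T,uv):
    d=T[:3,:3]@np.linalg.solve(K,[uv[0],uv[1],1.]); return T[:3,3],d/np.linalg.norm(d)
def atz(K,T,uv,z):
    o,d=ray(K,T,uv); return o+d*(z-o[2])/d[2]
def proj(K,T,p):
    q=np.linalg.inv(T)@np.append(p,1); q=K@q[:3]; return q[:2]/q[2]
def tri(rays):
    A=np.zeros((3,3));b=np.zeros(3)
    for o,d in rays:
        M=np.eye(3)-np.outer(d,d);A+=M;b+=M@o
    p=np.linalg.solve(A,b)
    return p,[np.linalg.norm(np.cross(p-o,d)) for o,d in rays]
E
python3 - <<'E'
from h import *
print(read_state())
a=save('scene','s0.png');b=save('top','t0.png');
for n in('scene','top'):
    K,T=cam(n);print(n,K.tolist(),T.round(3).tolist())
    for q in('canister','disk','ring','mug','dropper_bottle','sticky_pad'):
        for r in regions_of(n,q):
            u=r['rect']; print(q,round(r['conf'],2),np.round(u).tolist(),r['pixels'].sum(),atz(K,T,u[:2],24).round().tolist())
print(calibration('wrist'))
cv2.imwrite('pics/both0.png',np.vstack([a,b])[:,:,::-1])
E
```

```text
{'clock': 0.0, 'joints': array([-1.40359971e+00,  3.00509201e-01,  1.52158224e+00,  2.20261484e-05,
        1.32067680e+00, -6.66308626e-02]), 'qd': array([ 9.66106745e-04, -6.10914104e-04, -1.80575952e-03,  1.53147973e-03,
        1.38846326e-03, -8.88862544e-06]), 'effort': array([ 1.55539987e-03, -5.31806445e+01, -3.52734089e+01,  7.09376112e-02,
        2.44841102e-02, -9.99825852e-05]), 'eef_pos': array([ 127.37505868, -534.7505322 ,  178.36495164]), 'eef_rot': array([-3.14042109e+00, -9.95595404e-05,  2.33821953e-01]), 'wrist_force': array([-0.26954406,  0.63084854, -0.33264986]), 'moment': array([ 0.02488492,  0.05626909, -0.09705021]), 'finger_force': 0.0, 'finger_gap': 93.76150273833859}
scene [[469.31322031859065, 0.0, 282.1041289091811], [0.0, 469.31322031859065, 207.34434645346641], [0.0, 0.0, 1.0]] [[-0.722, -0.42, 0.55, -234.888], [-0.692, 0.418, -0.589, 900.73], [0.017, -0.806, -0.592, 880.613], [0.0, 0.0, 0.0, 1.0]]
canister 0.93 [297.0, 188.0, 43.0, 32.0] 892 [602.0, -63.0, 24.0]
disk 0.45 [380.0, 182.0, 10.0, 4.0] 40 [430.0, -287.0, 24.0]
disk 0.42 [281.0, 238.0, 25
[... 1374 characters left out ...]
9.0, 22.0, 17.0] 252 [617.0, -286.0, 24.0]
dropper_bottle 0.35 [436.0, 254.0, 20.0, 15.0] 252 [444.0, -319.0, 24.0]
sticky_pad 0.85 [342.0, 267.0, 20.0, 20.0] 418 [416.0, -76.0, 24.0]
{'mtx': array([[291.01594559,   0.        , 277.90078887],
       [  0.        , 291.01594559, 208.22268953],
       [  0.        ,   0.        ,   1.        ]]), 'hand_eye': array([[ 6.72856381e-04, -9.62663418e-01, -2.70700370e-01,
         7.82429413e+01],
       [ 9.99999760e-01,  6.03707222e-04,  3.38711623e-04,
        -6.44904964e-01],
       [-1.62641520e-04, -2.70700533e-01,  9.62663594e-01,
        -2.05018970e+02],
       [ 0.00000000e+00,  0.00000000e+00,  0.00000000e+00,
         1.00000000e+00]])}
```

View pics/t0.png

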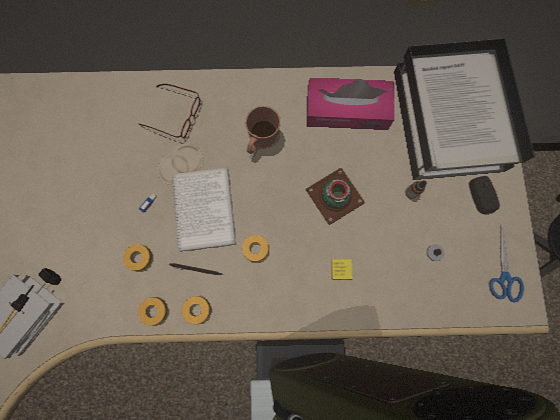

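View pics/s0.png

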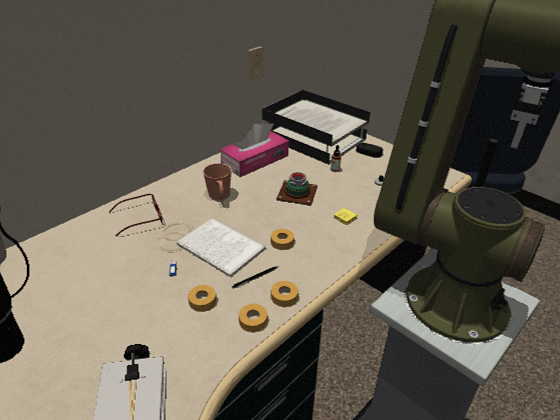

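The top view shows the canister at (338,193), the disk at (435,253), and rings at (256,249), (137,258), (152,311) and (196,310). The rightmost ring, at (256,249), is the one I need. I'll move over the disk and stop partway for a first look.

```bash
python3 -m jog '[[94,[0.72,-0.27,0],0],[94,[0.72,-0.27,0],0],[94,[0.72,-0.27,0],0],[94,[0.72,-0.27,0],0],[94,[0.72,-0.27,0],0],[94,[0.72,-0.27,0],0],[94,[0.72,-0.27,0],0],[94,[0.72,-0.27,0],0],[94,[0,0,0],0]]'
cat >> h.py <<'E'
def look(q,name,zs=None,out='obs.txt'):
    K,T=cam('wrist'); im=save('wrist',name); rs=regions_of('wrist',q)
    for r in rs:
        print(q,round(r['conf'],2),np.round(r['rect'],1).tolist(),r['pixels'].sum(), atz(K,T,r['rect'][:2],zs).round(1).tolist() if zs is not None else '')
    return K,T,im,rs
E
python3 - <<'E'
from h import *
import cell
print([ (k,getattr(cell,k)) for k in dir(cell) if not k.startswith('_') and isinstance(getattr(cell,k),(int,float))])
K,T,im,rs=look('disk','w1.png',25)
np.savez('w1.npz',K=K,T=T,im=im)
print(T_tool().round(2).tolist())
E
```

```text
clock: 1.6
eef_pos: [385.3, -361.0, 178.9]
eef_rot: [-3.141, -0.001, 0.238]
wrist_force: [-0.9, -0.8, -0.2]
finger_gap: 94.0
finger_force: 0.0
[('grasp_offset', 18.8)]
disk 0.92 [261.1, 134.1, 37.5, 34.1] 931 [447.9, -324.6, 25.0]
[[0.97, 0.23, -0.0, 382.82], [0.23, -0.97, -0.0, -362.95], [-0.0, -0.0, -1.0, 178.88], [0.0, 0.0, 0.0, 1.0]]
```

```bash
python3 -m jog '[[94,[0.72,-0.27,0],0],[94,[0.72,-0.27,0],0],[94,[0,0,0],0]]'
python3 - <<'E'
from h import *
K,T,im,rs=look('disk','w2.png',25)
np.savez('w2.npz',K=K,T=T,im=im)
print(T_tool().round(2).tolist())
a=np.load('w1.npz')['im'];cv2.imwrite('pics/w12.png',np.hstack([a[:, :],im])[:,:,::-1][::,::])
c=np.vstack([a[:300],im[:300]]);cv2.imwrite('pics/w12.png',c[:,:,::-1])
E
```

```text
clock: 2.0
eef_pos: [447.9, -319.2, 178.8]
eef_rot: [-3.141, -0.0, 0.235]
wrist_force: [-0.7, 0.1, -0.1]
finger_gap: 94.1
finger_force: 0.0
disk 0.63 [283.2, 191.1, 33.3, 29.1] 800 [449.1, -325.2, 25.0]
[[0.97, 0.23, -0.0, 445.8], [0.23, -0.97, 0.0, -320.8], [-0.0, -0.0, -1.0, 178.8], [0.0, 0.0, 0.0, 1.0]]
```

View pics/w12.png

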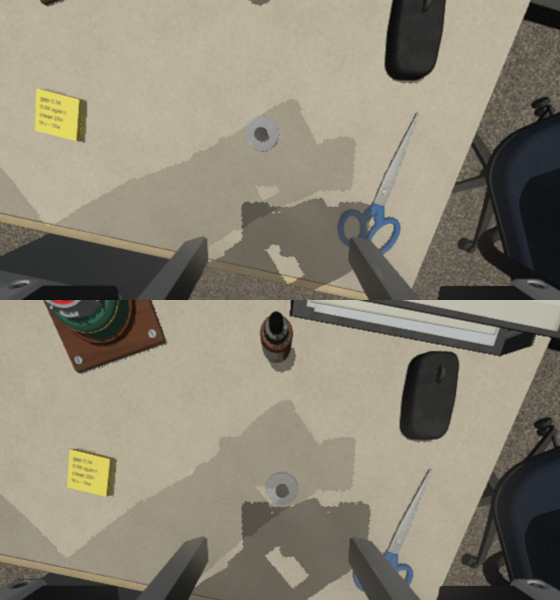

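The disk stands upright at (261,134) in the first frame and at (283,189) in the second. The knob shows as a darker spot at its centre. Next I'll triangulate it.

```bash
python3 - <<'E'
from h import *
rk=[];rd=[];crops=[]
for f,c in(('w1.npz',(261,134)),('w2.npz',(283,190))):
    d=np.load(f);K,T,im=d['K'],d['T'],d['im']
    crops.append(cv2.resize(im[c[1]-28:c[1]+28,c[0]-28:c[0]+28],(400,400),interpolation=cv2.INTER_NEAREST))
    hsv=cv2.cvtColor(im,cv2.COLOR_RGB2HSV)
    m=(hsv[...,1]<28).astype(np.uint8); 
    w=np.zeros_like(m);cv2.circle(w,c,24,1,-1);m*=w
    n,l,st,ce=cv2.connectedComponentsWithStats(m);i=1+st[1:,4].argmax()
    cn=max(cv2.findContours((l==i).astype(np.uint8),0,1)[0],key=cv2.contourArea)
    e=cv2.fitEllipse(cv2.convexHull(cn));
    inner=np.zeros_like(m);cv2.circle(inner,tuple(int(round(v)) for v in e[0]),11,1,-1)
    g=cv2.cvtColor(im,cv2.COLOR_RGB2GRAY);
    t=cv2.threshold(g[inner>0],0,255,cv2.THRESH_OTSU)[0]
    ys,xs=np.nonzero((inner>0)&(g<t));k=(np.median(xs),np.median(ys))
    print(st[i],e,k,len(xs),t,atz(K,T,e[0],4).round(1),atz(K,T,k,25).round(1))
    rk.append(ray(K,T,k));rd.append(ray(K,T,e[0]))
print(tri(rk),tri(rd))
cv2.imwrite('pics/cr.png',np.hstack(crops)[:,:,::-1])
E
```

```text
[244 116  35  35 850] ((261.0995788574219, 132.99720764160156), (33.953433990478516, 35.200157165527344), 157.2604217529297) (np.float64(261.0), np.float64(134.0)) 165 115.0 [ 448.4 -323.2    4. ] [ 448.  -324.4   25. ]
[266 172  32  33 700] ((281.4380187988281, 188.17088317871094), (31.926876068115234, 32.34543228149414), 66.01510620117188) (np.float64(282.0), np.float64(191.0)) 146 110.0 [ 448.1 -323.4    4. ] [ 448.9 -323.7   25. ]
(array([ 447.72792297, -324.09826006,   19.30596693]), [np.float64(0.04414699710868009), np.float64(0.044146997108647223)]) (array([ 448.47589996, -323.31402812,    5.97460343]), [np.float64(0.022224418280600167), np.float64(0.022224418280725165)])
```

View pics/cr.png

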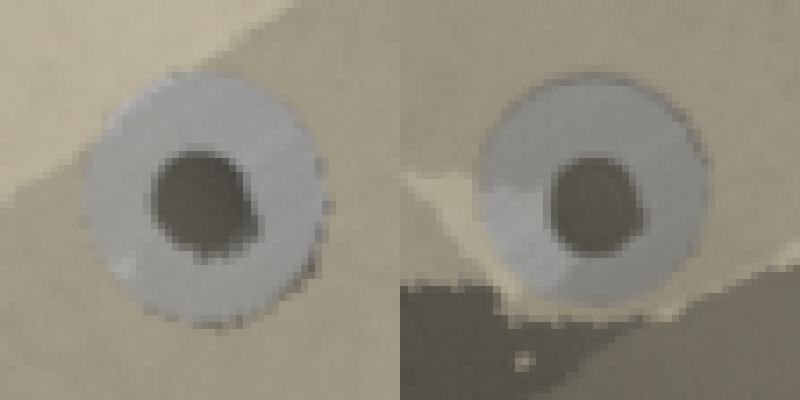

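The knob measures (448,-324) with its top below 25 mm, which matches the disk lying on the desk. I'll descend with the tips just above the disk and grip the knob.

```bash
python3 -m jog '[[40,[0.016,0.082,0.6],0],[40,[0,0,0.8],0],[40,[0,0,0.8],0],[40,[0,0,0.6],0],[40,[0,0,0.35],0],[40,[0,0,0.17],0],[40,[0,0,0.05],0],[40,[0,0,0],0],[40,[0,0,0],0]]' 15
python3 -m jog '[[10,[0,0,0],0],[10,[0,0,0],0],[10,[0,0,0],0],[10,[0,0,0],0],[10,[0,0,0],0]]' 15; python3 -c "
from h import *;print(T_tool()[:3,3],read_state()['moment'])"
```

```text
clock: 3.0
eef_pos: [448.3, -324.7, 11.6]
eef_rot: [3.14, -0.001, 0.234]
wrist_force: [-0.6, -0.1, 1.3]
finger_gap: 40.1
finger_force: 0.0
clock: 3.5
eef_pos: [448.1, -324.1, 10.5]
eef_rot: [3.142, 0.0, 0.234]
wrist_force: [0.0, 0.2, 0.8]
finger_gap: 10.1
finger_force: 0.0
[ 448.08922516 -324.08216879   10.46066625] [-0.05166162 -0.01601048  0.00314546]
```

The fingers closed to 10 mm with no force, so the grasp missed. I'll take a picture.

```bash
python3 - <<'E'
from h import *
K,T,im,rs=look('disk','w3.png',8)
print(proj(K,T,T_tool()[:3,3]))
cv2.imwrite('pics/w3c.png',cv2.resize(im[120:,130:430],(750,750*300//300))[:600,:,::-1])
E
```

```text
[278.62607646 234.59764943]
```

View pics/w3.png

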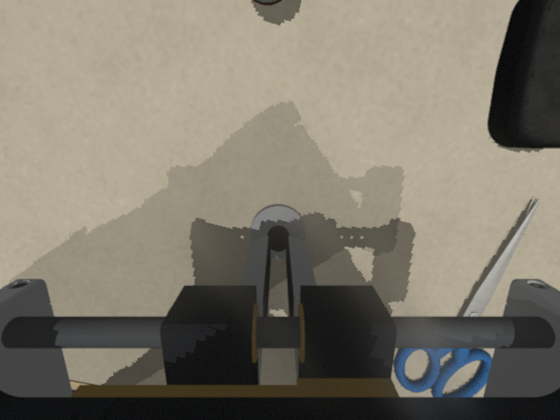

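```bash
python3 - <<'E'
import cv2
im=cv2.imread('pics/w3.png');cv2.imwrite('pics/w3z.png',cv2.resize(im[190:330,210:350],(600,600),interpolation=cv2.INTER_CUBIC))
E
```

```text
(no output)
```

View pics/w3z.png

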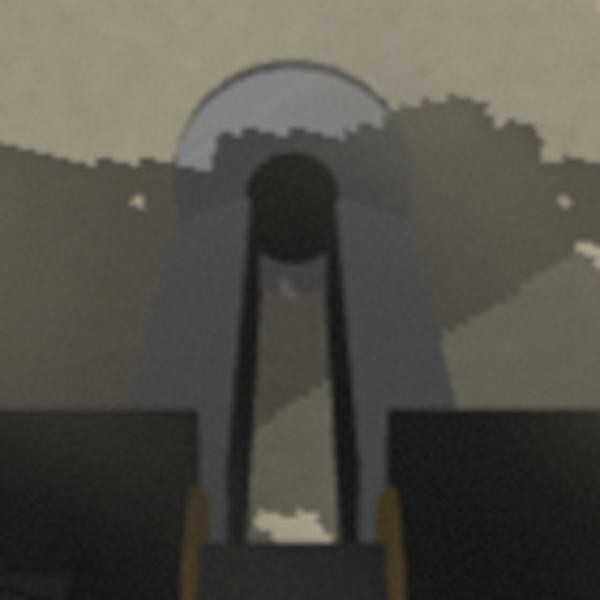

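```bash
python3 -m jog '[[0,[0,0,0],0],[0,[0,0,0],0],[0,[0,0,0],0]]' 15
```

```text
clock: 3.9
eef_pos: [448.1, -324.1, 10.5]
eef_rot: [3.142, 0.0, 0.234]
wrist_force: [-0.0, -0.5, 0.2]
finger_gap: 0.6
finger_force: 0.0
```

```bash
python3 - <<'E'
from h import *
im=save('wrist','w4.png');cv2.imwrite('pics/w4z.png',cv2.resize(im[190:330,210:350],(600,600),interpolation=cv2.INTER_CUBIC)[:,:,::-1])
E
```

```text
(no output)
```

View pics/w4z.png

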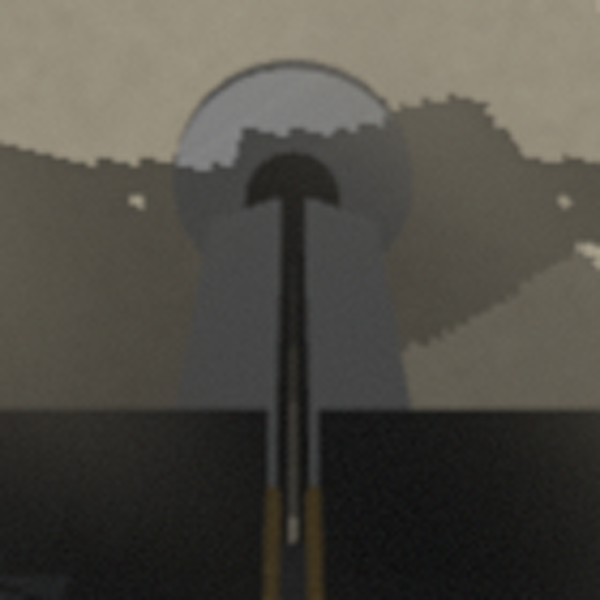

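The fingers closed fully with no force, yet they hide half of the undisturbed knob. So the real tips must be above the knob, higher than the stated TCP. I'll open slightly and feel downward in small steps over the disk.

```bash
python3 -m jog '[[30,[0,0,-0.1],0],[30,[0,0,-0.1],0],[30,[0,0,0],0],[30,[0,0,0.1],0],[30,[0,0,0.1],0],[30,[0,0,0.02],0],[30,[0,0,0.02],0],[30,[0,0,0.01],0],[30,[0,0,0],0]]' 15
python3 -m jog '[[30,[0,0,0.02],0],[30,[0,0,0.0],0]]' 15
```

```text
clock: 4.85
eef_pos: [448.1, -324.1, 7.9]
eef_rot: [3.142, -0.0, 0.234]
wrist_force: [-0.7, -0.3, -0.5]
finger_gap: 29.8
finger_force: 0.0
clock: 5.05
eef_pos: [448.1, -324.1, 6.9]
eef_rot: [-3.142, 0.0, 0.234]
wrist_force: [-0.5, -0.4, -0.3]
finger_gap: 30.1
finger_force: 0.0
```

There's no contact below the disk's top, so the pads really do end well behind the TCP. I'll go lower and try the grip at grasp-point height.

```bash
python3 -m jog '[[30,[0,0,0.04],0],[30,[0,0,0.04],0],[30,[0,0,0.04],0],[30,[0,0,0],0]]' 15
python3 -m jog '[[0,[0,0,0],0],[0,[0,0,0],0],[0,[0,0,0],0]]' 15
```

```text
clock: 5.45
eef_pos: [447.9, -324.0, 0.6]
eef_rot: [-3.141, 0.0, 0.234]
wrist_force: [-0.6, -0.6, 0.4]
finger_gap: 30.2
finger_force: 0.0
clock: 5.75
eef_pos: [448.1, -324.2, 1.0]
eef_rot: [3.141, -0.0, 0.234]
wrist_force: [-0.2, 0.8, 0.8]
finger_gap: 8.9
finger_force: 0.0
```

```bash
python3 -m jog '[[30,[0,0,-0.04],0],[30,[0,0,0],0],[30,[0,0,0],0],[30,[0,0,0.04],0],[30,[0,0,0.06],0],[30,[0,0,0.06],0],[30,[0,0,0],0]]' 15
python3 -m jog '[[0,[0,0,0],0],[0,[0,0,0],0],[0,[0,0,0],0]]' 15
```

```text
clock: 6.45
eef_pos: [447.8, -323.9, -5.7]
eef_rot: [-3.141, 0.001, 0.234]
wrist_force: [0.6, 0.4, -0.0]
finger_gap: 30.3
finger_force: 0.0
clock: 6.75
eef_pos: [448.1, -324.1, -5.0]
eef_rot: [3.142, -0.0, 0.234]
wrist_force: [-0.2, -0.6, -0.9]
finger_gap: 14.6
finger_force: 15.0
```

The grip is real now at 15 N, so the true tips are about 25 mm behind the TCP. I'll regrip 8 mm lower for a fuller hold.

```bash
python3 -m jog '[[30,[0,0,0],0],[30,[0,0,0],0],[30,[0,0,0.04],0],[30,[0,0,0.04],0],[30,[0,0,0.04],0],[30,[0,0,0.02],0],[30,[0,0,0.0],0]]' 15
python3 -m jog '[[0,[0,0,0],0],[0,[0,0,0],0],[0,[0,0,0],0]]' 20
```

```text
clock: 7.45
eef_pos: [448.0, -324.0, -12.3]
eef_rot: [-3.141, 0.0, 0.234]
wrist_force: [-0.3, 0.1, 0.0]
finger_gap: 30.2
finger_force: 0.0
clock: 7.75
eef_pos: [448.1, -324.1, -12.0]
eef_rot: [3.141, -0.0, 0.234]
wrist_force: [-0.2, 0.6, 0.4]
finger_gap: 15.1
finger_force: 20.0
```

```bash
python3 -m jog '[[0,[0,0,-0.3],0],[0,[0,0,-0.7],0],[0,[0,0,-0.8],0],[0,[0.3,-0.5,-0.8],0],[0,[0.3,-0.6,-0.8],0],[0,[0.3,-0.6,0],0],[0,[0.3,-0.6,0],0],[0,[0.3,-0.6,0],0],[0,[0.3,-0.6,0],0],[0,[0,0,0],0],[0,[0,0,0],0]]'
python3 - <<'E'
from h import *
K,T,im,rs=look('canister','w5.png',67.5);np.savez('w5.npz',K=K,T=T,im=im);print(T_tool()[:3,3])
E
python3 -m jog '[[0,[0.3,-0.6,0],0],[0,[0.3,-0.4,0],0],[0,[0.3,-0.2,0],0],[0,[0,0,0],0],[0,[0,0,0],0]]'
python3 - <<'E'
from h import *
K,T,im,rs=look('canister','w6.png',67.5);np.savez('w6.npz',K=K,T=T,im=im);print(T_tool()[:3,3])
E
python3 -c "
import cv2,numpy as np
a=cv2.imread('pics/w5.png');b=cv2.imread('pics/w6.png');cv2.imwrite('pics/w56.png',np.vstack([a[:300],b[:300]]))"
```

```text
clock: 8.85
eef_pos: [494.9, -134.2, 157.2]
eef_rot: [3.141, -0.001, 0.235]
wrist_force: [-0.7, -0.8, -1.0]
finger_gap: 15.0
finger_force: 20.0
canister 0.86 [246.1, 82.8, 128.5, 134.1] 11208 [602.2, -77.2, 67.5]
[ 494.63290438 -135.15095909  156.78218028]
clock: 9.45
eef_pos: [524.6, -66.4, 156.1]
eef_rot: [3.142, 0.0, 0.234]
wrist_force: [0.1, -0.3, -0.5]
finger_gap: 15.1
finger_force: 20.0
canister 0.78 [296.4, 123.2, 122.4, 127.3] 10071 [607.6, -64.4, 67.5]
[524.39908929 -66.57308352 156.16483892]
```

View pics/w56.png

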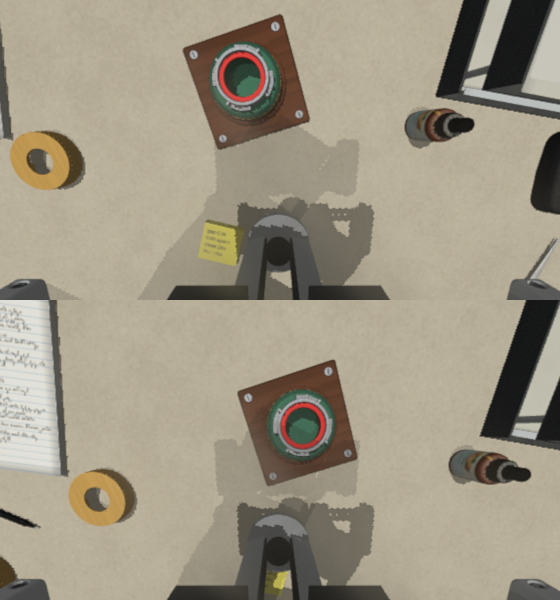

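The mouth is at (242,76) in the first frame and at (303,126) in the second. The held disk's front edge is near row 214 at column 279. Next I'll compute the mouth centre and the disk's offset in the hand.

```bash
python3 - <<'E'
from h import *
H=np.array(calibration('wrist')['hand_eye'])
rr=[];ri=[]
for f in('w5.npz','w6.npz'):
    d=np.load(f);K,T,im=d['K'],d['T'],d['im'].astype(int)
    m=((im[...,0]>120)&(im[...,1]<80)&(im[...,2]<80)).astype(np.uint8)
    n,l,st,_=cv2.connectedComponentsWithStats(m);i=1+st[1:,4].argmax()
    cs,hh=cv2.findContours((l==i).astype(np.uint8),cv2.RETR_CCOMP,cv2.CHAIN_APPROX_NONE)
    cs=sorted(cs,key=cv2.contourArea)[::-1]
    eo=cv2.fitEllipse(cs[0]);ei=cv2.fitEllipse(cs[1])
    print(st[i],np.round(eo[0]+eo[1],2),np.round(ei[0]+ei[1],2),atz(K,T,eo[0],65).round(1),atz(K,T,ei[0],60).round(1))
    rr.append(ray(K,T,eo[0]));ri.append(ray(K,T,ei[0]))
    # disk front edge columns
    g=cv2.cvtColor(d['im'],cv2.COLOR_RGB2GRAY)
    e=cv2.Canny(cv2.GaussianBlur(d['im'],(3,3),0),25,60)
    pts=[]
    for c in range(255,304,3):
        ys=np.nonzero(e[204:226,c])[0]; pts.append((c,(ys+204).tolist()))
    print(pts)
for p in tri(rr),tri(ri):print(p)
for x0 in(-4,-2,0,2,4):
    print(x0,[proj(K,H,(x0+21.3*np.cos(a),21.3*np.sin(a),-20)).round(1).tolist() for a in(-.7,0,.7)],proj(K,H,(x0,0,-37)).round(1))
E
```

```text
[219  52  46  50 655] [241.47  76.18  45.45  48.77] [241.75  76.75  37.35  41.23] [607.1 -71.4  65. ] [607.3 -71.1  60. ]
[(255, [206, 223, 224]), (258, [208, 221, 225]), (261, [208, 219, 225]), (264, [208, 217]), (267, [208, 216]), (270, [208, 215, 225]), (273, [208, 215, 225]), (276, [208, 214]), (279, [204, 205, 214]), (282, [206, 215, 225]), (285, [208, 209, 215, 225]), (288, [211, 216]), (291, [210, 211, 217]), (294, [205, 206, 218, 219]), (297, [220, 221]), (300, [219, 220, 223, 224]), (303, [214, 215])]
[281 102  45  47 624] [302.75 125.32  43.72  45.72] [302.49 125.48  35.88  37.71] [607.2 -71.1  65. ] [607.1 -71.3  60. ]
[(255, [207, 223, 224, 225]), (258, [207, 221]), (261, [208, 219]), (264, [208, 213, 214, 217, 224]), (267, [208, 216, 225]), (270, [207, 215]), (273, [208, 215]), (276, [208, 214, 224]), (279, [204, 214, 225]), (282, [215]), (285, [204, 205, 215]), (288, [206, 216]), (291, [207, 208, 217]), (294, [209, 218, 219]), (297, [211, 220, 221]), (300, [207, 208, 209, 210, 211, 223, 224]), (303, [204])]
(array([607.25996259, -71.21756818,  63.60540007]), [np.float64(0.016934218366138735), np.float64(0.016934218366195266)])
(array([607.11937437, -71.20725611,  61.12765028]), [np.float64(0.03363191975361707), np.float64(0.03363191975364076)])
-4 [[258.4, 228.1], [278.8, 221.1], [299.1, 228.1]] [278.8 261.5]
-2 [[258.3, 225.3], [278.8, 218.2], [299.2, 225.3]] [278.8 258.6]
0 [[258.3, 222.5], [278.8, 215.3], [299.2, 222.5]] [278.8 255.7]
2 [[258.2, 219.6], [278.8, 212.5], [299.3, 219.7]] [278.8 252.8]
4 [[258.2, 216.8], [278.8, 209.6], [299.4, 216.8]] [278.8 249.8]
```

The mouth is at (607.2,-71.2), at a consistent height. The disk sits about 0.8 mm forward and 0.7 mm sideways in the hand. I'll go above the mouth, stopping about 6 mm over the rim.

```bash
python3 -m jog '[[0,[0.4,0.12,0],0],[0,[0.4,0.12,0],0],[0,[0.4,0.12,0],0],[0,[0.374,0.128,0.4],0],[0,[0,0,0.6],0],[0,[0,0,0.5],0],[0,[0,0,0.38],0],[0,[0,0,0],0],[0,[0,0,0],0],[0,[0,0,0],0]]'; python3 - <<'E'
from h import *
H=np.array(calibration('wrist')['hand_eye'])
s=read_state();print(s['eef_pos'],s['eef_rot'])
im=save('wrist','w7.png');cv2.imwrite('pics/w7z.png',cv2.resize(im[170:320,200:360],(800,600)if 0 else (640,600),interpolation=cv2.INTER_CUBIC)[:,:,::-1])
E
```

```text
clock: 10.55
eef_pos: [607.5, -71.6, 63.8]
eef_rot: [3.141, -0.002, 0.233]
wrist_force: [0.9, -0.6, 0.1]
finger_gap: 15.3
finger_force: 20.0
[607.47310687 -71.61032197  63.75840716] [ 3.14076084e+00 -1.89818200e-03  2.33333909e-01]
```

View pics/w7z.png

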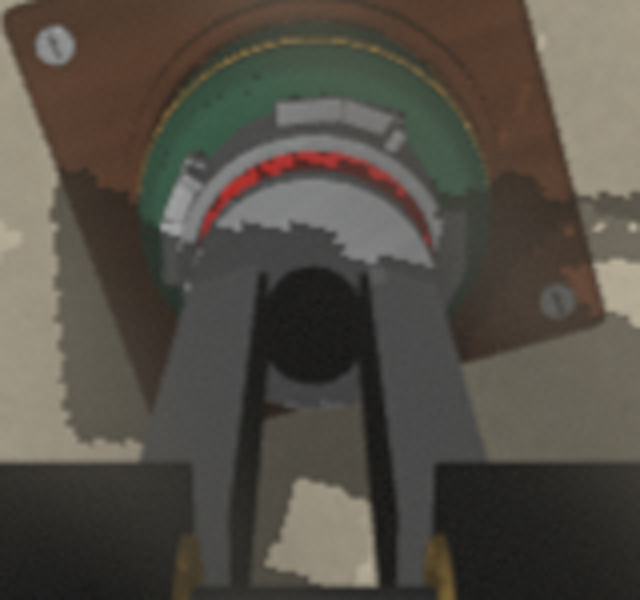

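The disk is concentric over the mouth. Lug posts are visible at crop pixels (395,138) and (195,160). I'll lower it gently.

```bash
python3 -m jog '[[0,[0,0,0.05],0],[0,[0,0,0.05],0],[0,[0,0,0.04],0],[0,[0,0,0.02],0],[0,[0,0,0.02],0],[0,[0,0,0.02],0],[0,[0,0,0],0]]'; python3 - <<'E'
from h import *
print(read_state()['moment'],T_tool()[:3,3])
H=np.array(calibration('wrist')['hand_eye']);K=np.array(calibration('wrist')['mtx'])
T=np.eye(4);T[:3,:3]=R.from_euler('xyz',[3.1416,0,.2338]).as_matrix();T[:3,3]=[607,-71.9,63.8];T=T@H
c=np.array([607.2,-71.2])
for uv in((298.75,204.5),(248.75,210),(268.5,197),(284,195)):
  for z in(62.5,59): 
    p=atz(K,T,uv,z)[:2]-c;print(uv,z,np.hypot(*p).round(1),np.degrees(np.arctan2(p[1],p[0])).round(1))
E
```

```text
clock: 11.3
eef_pos: [606.8, -71.1, 52.1]
eef_rot: [-3.142, 0.0, 0.234]
wrist_force: [0.7, 0.8, -0.3]
finger_gap: 15.1
finger_force: 20.0
[-0.02118413 -0.00335097 -0.0341631 ] [606.79143529 -71.0837265   52.11577281]
(298.75, 204.5) 62.5 27.4 -20.7
(298.75, 204.5) 59 26.8 -22.3
(248.75, 210) 62.5 28.3 62.6
(248.75, 210) 59 28.0 64.7
(268.5, 197) 62.5 29.2 26.9
(268.5, 197) 59 28.4 27.5
(284, 195) 62.5 30.2 4.8
(284, 195) 59 29.4 4.5
```

```bash
python3 -m jog '[[0,[0,0,0.02],0],[0,[0,0,0.01],0],[0,[0,0,0],0],[30,[0,0,0],0],[30,[0,0,0],0],[30,[0,0,0],0],[30,[0,0,-0.1],0],[30,[0,0,-0.5],0],[30,[0,0,-0.8],0],[30,[0,0,-0.8],0],[94,[0,0.5,-0.2],0],[94,[-0.6,-0.8,0],0],[94,[-0.6,-0.8,0],0],[94,[0,0,0],0],[94,[0,0,0],0]]'; python3 - <<'E'
from h import *
H=np.array(calibration('wrist')['hand_eye'])
d=None
K,T,im,rs=look('disk','w8.png',70.8);np.savez('w8.npz',K=K,T=T,im=im)
for r in rs[:1]:
  cs=max(cv2.findContours(r['pixels'].astype(np.uint8),0,1)[0],key=cv2.contourArea);e=cv2.fitEllipse(cs);print(e,atz(K,T,e[0],70.8))
K,T,im,rs=look('ring','w8b.png',24);print(T_tool()[:3,3])
E
```

```text
clock: 12.8
eef_pos: [535.7, -31.1, 171.7]
eef_rot: [3.141, -0.001, 0.235]
wrist_force: [0.6, -1.0, -0.1]
finger_gap: 66.7
finger_force: 0.0
ring 0.94 [22.3, 273.4, 44.1, 26.5] 709 [348.6, 276.1, 24.0]
ring 0.77 [135.1, 211.5, 61.5, 51.6] 2021 [470.4, 137.9, 24.0]
[536.42433817 -32.05185134 170.81246038]
```

```bash
python3 - <<'E'
from h import *
d=np.load('w8.npz');K,T,im=d['K'],d['T'],d['im']
p=proj(K,T,(607.1,-71.5,70));u,v=np.round(p).astype(int);print(p,proj(K,T,(607.1,-71.5,87.8)))
a=im[max(0,v-45):v+45,u-45:u+45];b=im[165:255,90:180]
cv2.imwrite('pics/w8z.png',np.hstack([cv2.resize(x,(400,400),interpolation=cv2.INTER_CUBIC) for x in(a,b)])[:,:,::-1]);print(a.shape,u,v)
E
```

```text
[332.56401421 144.91585119] [335.88513302 146.01056488]
(90, 90, 3) 333 145
```

View pics/w8z.png

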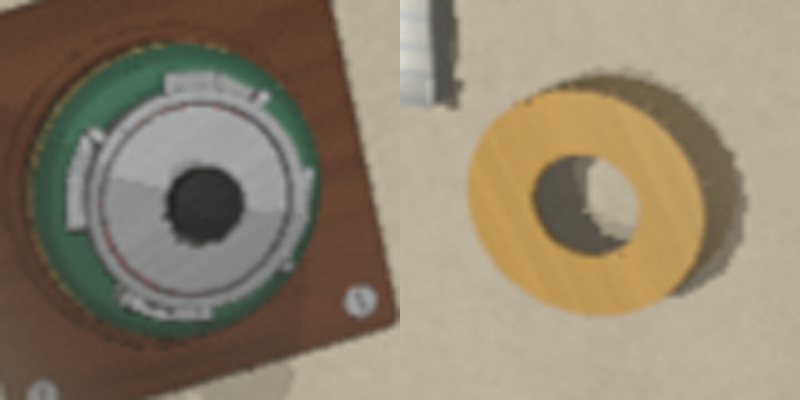

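The disk sits concentric in the mouth, and the ring lies flat and clear of its neighbours. I'll take a second view of the ring.

```bash
python3 -m jog '[[94,[-0.3,-0.8,0],0],[94,[-0.4,-0.8,0],0],[94,[-0.3,-0.8,0],0],[94,[0,-0.6,0],0],[94,[0,0,0],0],[94,[0,0,0],0]]'; python3 - <<'E'
from h import *
K2,T2,im2,rs=look('ring','w9.png',24);d=np.load('w8.npz');K,T,im=d['K'],d['T'],d['im']
print(T_tool()[:3,3])
pts=[]
for K_,T_,I in((K,T,im),(K2,T2,im2)):
    hsv=cv2.cvtColor(I,cv2.COLOR_RGB2HSV);m=cv2.inRange(hsv,(12,90,120),(28,255,255))
    n,l,st,ce=cv2.connectedComponentsWithStats(m)
    e0=proj(K_,T_,(466,140,24));
    i=min([i for i in range(1,n) if st[i,4]>300],key=lambda i:np.hypot(*(ce[i]-e0)))
    cs=cv2.findContours((l==i).astype(np.uint8),cv2.RETR_CCOMP,cv2.CHAIN_APPROX_NONE)[0]
    cs=sorted(cs,key=cv2.contourArea)[::-1]
    o=cv2.fitEllipse(cs[0]);h=cv2.fitEllipse(cs[1]);print(st[i],np.round(o[0]+o[1],1),np.round(h[0]+h[1],1),atz(K_,T_,h[0],24),atz(K_,T_,o[0],24));pts.append((ray(K_,T_,h[0]),ray(K_,T_,o[0])))
print(tri([p[0] for p in pts]),tri([p[1] for p in pts]))
E
```

```text
clock: 13.6
eef_pos: [452.8, 102.8, 170.8]
eef_rot: [3.141, -0.0, 0.235]
wrist_force: [1.2, 0.2, 0.6]
finger_gap: 93.9
finger_force: 0.0
ring 0.81 [249.0, 172.9, 55.8, 51.5] 2035 [467.8, 143.0, 24.0]
ring 0.71 [18.6, 125.5, 37.2, 60.3] 1717 [459.5, 415.0, 24.0]
ring 0.64 [36.2, 237.3, 63.8, 51.7] 2422 [321.9, 393.0, 24.0]
ring 0.59 [119.7, 252.0, 60.6, 49.8] 1942 [326.3, 286.3, 24.0]
[452.87749518 102.06692066 170.61325911]
[ 105  184   55   52 1757] [131.7 209.9  48.5  55. ] [131.5 210.6  22.2  25.5] [469.40320748 143.32588317  24.        ] [470.34192398 143.21338653  24.        ]
[ 221  144   56   55 1932] [248.8 170.9  53.8  55. ] [248.6 171.5  25.   25.8] [469.26888996 143.81867164  24.        ] [470.07250794 143.82367632  24.        ]
(array([469.01804239, 143.8519502 ,  22.8836935 ]), [np.float64(0.07183490958337985), np.float64(0.07183490958343924)]) (array([469.783501  , 143.89469274,  22.50196423]), [np.float64(0.0452782887270552), np.float64(0.04527828872711228)])
```

```bash
python3 -m jog '[[94,[0.516,-0.734,0],0],[94,[0,0,0.8],0],[94,[0,0,0.8],0],[94,[0,0,0.8],0],[94,[0,0,0.7],0],[94,[0,0,0.4],0],[94,[0,0,0.2],0],[94,[0,0,0.07],0],[94,[0,0,0],0],[94,[0,0,0],0]]' 15
python3 -m jog '[[60,[0,0,0],0],[60,[0,0,0],0],[60,[0,0,0],0],[60,[0,0,0],0],[60,[0,0,0],0]]' 15
```

```text
clock: 14.7
eef_pos: [469.7, 144.5, -16.7]
eef_rot: [-3.142, -0.002, 0.233]
wrist_force: [-0.3, -0.2, -0.8]
finger_gap: 94.1
finger_force: 0.0
clock: 15.2
eef_pos: [469.1, 144.6, -17.5]
eef_rot: [3.142, -0.0, 0.234]
wrist_force: [-0.5, 0.0, 3.0]
finger_gap: 66.8
finger_force: 15.0
```

The ring is gripped at 66.8 mm. I'll lift and carry it above the canister, then measure its seat in the hand.

```bash
python3 -m jog '[[60,[0,0,-0.2],0],[60,[0,0,-0.5],0],[60,[0,0,-0.7],0],[60,[0,0,-0.7],0],[60,[0.24,0.69,-0.5],0],[60,[0.24,0.69,0],0],[60,[0.24,0.69,0],0],[60,[0.24,0.69,0],0],[60,[0.24,0.69,0],0],[60,[0.24,0.69,0],0],[60,[0.24,0.69,0],0],[60,[0,0,0],0],[60,[0,0,0],0]]' 20
python3 - <<'E'
from h import *
H=np.array(calibration('wrist')['hand_eye'])
K,T,im,rs=look('ring','w10.png');np.savez('w10.npz',K=K,T=T,im=im);print(T_tool()[:3,3])
hsv=cv2.cvtColor(im,cv2.COLOR_RGB2HSV);m=cv2.inRange(hsv,(10,80,60),(30,255,255))
print(im[150:300:6,278].tolist())
for c in range(246,315,6):
    ys=np.nonzero(m[120:330,c])[0]+120; print(c,ys.min() if len(ys) else None,len(ys),end='; ')
print()
for x0 in(-2,0,2):
    print(x0,[proj(K,H,(x0+33.5*np.cos(a),33.5*np.sin(a),-41.7)).round(1).tolist() for a in(-.7,-.35,0,.35,.7)])
    print(x0,[proj(K,H,(x0+15*np.cos(a),15*np.sin(a),-41.7)).round(1).tolist() for a in(-.7,-.35,0,.35,.7,3.14)])
E
```

```text
clock: 16.5
eef_pos: [606.3, -71.2, 112.3]
eef_rot: [-3.141, 0.001, 0.233]
wrist_force: [-0.0, 0.8, -0.7]
finger_gap: 66.6
finger_force: 20.0
ring 0.63 [279.9, 252.9, 110.3, 106.1] 7748 
ring 0.31 [279.9, 195.0, 129.5, 118.4] 6962 
[606.17021186 -70.161195   112.4972609 ]
[[89, 71, 56], [94, 75, 59], [91, 75, 60], [77, 76, 63], [79, 88, 72], [84, 96, 77], [109, 105, 99], [96, 82, 73], [96, 79, 51], [114, 91, 55], [166, 132, 75], [165, 131, 73], [166, 132, 73], [166, 132, 72], [165, 131, 73], [73, 69, 65], [53, 40, 26], [86, 81, 69], [83, 77, 65], [84, 78, 67], [85, 80, 69], [140, 132, 115], [83, 68, 39], [94, 77, 46], [111, 90, 52]]
246 156 121; 252 157 119; 258 159 94; 264 151 82; 270 148 88; 276 145 88; 282 143 92; 288 141 99; 294 139 109; 300 138 123; 306 136 132; 312 134 135; 
-2 [[242.4, 222.4], [259.3, 212.9], [278.9, 209.6], [298.5, 212.9], [315.4, 222.4]]
-2 [[262.9, 244.6], [270.3, 240.6], [278.9, 239.2], [287.4, 240.6], [294.8, 244.6], [278.8, 283.7]]
0 [[242.3, 219.1], [259.2, 209.6], [278.9, 206.3], [298.6, 209.6], [315.5, 219.2]]
0 [[262.8, 241.5], [270.3, 237.5], [278.9, 236.1], [287.4, 237.5], [294.9, 241.5], [278.8, 280.9]]
2 [[242.1, 215.9], [259.2, 206.3], [278.9, 202.9], [298.7, 206.3], [315.6, 215.9]]
2 [[262.8, 238.4], [270.3, 234.3], [278.9, 232.9], [287.5, 234.3], [294.9, 238.4], [278.8, 278.0]]
```

```bash
python3 - <<'E'
from h import *
from scipy.optimize import least_squares
H=np.array(calibration('wrist')['hand_eye']);d=np.load('w10.npz');K,T,im=d['K'],d['T'],d['im'];r=cv2.GaussianBlur(im,(3,3),0)[...,0].astype(int)
O=[];I=[]
for c in range(252,310,3):
    col=r[190:260,c];print(c,[190+i for i in range(69) if abs(col[i+1]-col[i])>18],end=' | ')
    gr=np.diff(col)
    if 264<=c<=294: i=gr[38:].argmin()+38; I.append((c,190.5+i))
    i=gr[5:38].argmax()+5;O.append((c,190.5+i))
def fit(P,rad):
    P=np.array(P); 
    def res(q):
        W=[]
        for uv in P:
            p=atz(K,H,uv,-41.7); W.append(np.hypot(p[0]-q[0],p[1]-q[1])-rad)
        return W
    s=least_squares(res,[0,0],loss='soft_l1',f_scale=.5);return s.x,s.cost
print();print(fit(O,33.5),fit(I,15))
E
```

```text
252 [196, 212, 241, 242] | 255 [210, 211, 239, 240, 241] | 258 [209, 240, 241] | 261 [208, 240, 241, 242] | 264 [206, 207, 208, 238, 239, 240] | 267 [206, 207, 236, 237, 238] | 270 [205, 206, 235, 236, 237] | 273 [205, 206, 235, 236] | 276 [205, 206, 234, 235, 236] | 279 [205, 206, 234, 235, 236] | 282 [205, 206, 235, 236] | 285 [235, 236, 237] | 288 [206, 207, 236, 237, 238] | 291 [207, 238, 239] | 294 [239, 240, 241] | 297 [209, 240, 241, 242] | 300 [210, 241] | 303 [241, 242] | 306 [213, 243] | 309 [240, 241] | 
(array([ 0.01738334, -0.68356503]), np.float64(0.17507451115061196)) (array([ 0.43732245, -0.66619289]), np.float64(0.11766554904248189))
```

The ring is well centred in the hand, with the same sideways camera bias as the disk. I'll correct by 0.6 mm and lower it to just above the neck, then feel downward.

```bash
python3 -m jog '[[60,[0.004,0.012,0.4],0],[60,[0,0,0.4],0],[60,[0,0,0.3],0],[60,[0,0,0.14],0],[60,[0,0,0.04],0],[60,[0,0,0.04],0],[60,[0,0,0],0]]'
python3 -m jog '[[60,[0,0,0.03],0],[60,[0,0,0.03],0],[60,[0,0,0],0]]'
```

```text
clock: 17.3
eef_pos: [607.2, -71.5, 46.8]
eef_rot: [3.141, -0.001, 0.234]
wrist_force: [-0.0, 1.7, -1.2]
finger_gap: 66.9
finger_force: 20.0
clock: 17.6
eef_pos: [606.9, -71.5, 43.2]
eef_rot: [-3.142, 0.0, 0.234]
wrist_force: [0.3, -0.2, -1.6]
finger_gap: 66.7
finger_force: 20.0
```

```bash
python3 -m jog '[[60,[0,0,0.02],0],[60,[0,0,0.0],0],[60,[0,0,0],0]]'; python3 -m jog '[[60,[0,0,0.02],0],[60,[0,0,0.0],0],[60,[0,0,0],0]]';python3 -m jog '[[60,[0,0,0.02],0],[60,[0,0,0.0],0],[60,[0,0,0],0]]'
```

```text
clock: 17.9
eef_pos: [607.0, -71.5, 42.3]
eef_rot: [3.142, -0.0, 0.234]
wrist_force: [0.1, 0.5, -1.6]
finger_gap: 66.8
finger_force: 20.0
clock: 18.2
eef_pos: [606.9, -71.5, 41.2]
eef_rot: [-3.142, 0.0, 0.234]
wrist_force: [0.8, -0.6, -0.9]
finger_gap: 66.9
finger_force: 20.0
clock: 18.5
eef_pos: [607.0, -71.5, 40.3]
eef_rot: [3.142, -0.0, 0.234]
wrist_force: [0.1, -0.4, -1.1]
finger_gap: 66.8
finger_force: 20.0
```

```bash
for i in 1 2 3; do python3 -m jog '[[60,[0,0,0.02],0],[60,[0,0,0.0],0],[60,[0,0,0],0]]' | grep -E "pos|wrist|clock"; done
```

```text
clock: 18.8
eef_pos: [607.1, -71.5, 39.8]
wrist_force: [-1.6, 0.7, 4.4]
clock: 19.1
eef_pos: [607.3, -71.5, 39.6]
wrist_force: [-5.4, 0.2, 11.9]
clock: 19.4
eef_pos: [607.5, -71.5, 39.2]
wrist_force: [-6.8, 0.9, 18.4]
```

Contact is at about 10 mm below the rim. I'll back off to about 5 N and turn anticlockwise, checking the force.

```bash
python3 -m jog '[[60,[0,0,-0.034],0],[60,[0,0,0],0]]' | grep -E "pos|wrist|clock"; for i in 1 2; do python3 -m jog '[[60,[0,0,0.0],-0.022],[60,[0,0,0.0],-0.022],[60,[0,0,0],0]]' | grep -E "pos|rot|wrist|clock"; done
```

```text
clock: 19.6
eef_pos: [607.3, -71.6, 39.7]
wrist_force: [-1.8, -0.0, 8.2]
clock: 19.9
eef_pos: [606.8, -71.5, 38.6]
eef_rot: [-3.141, 0.0, 0.373]
wrist_force: [0.9, 0.3, -1.5]
clock: 20.2
eef_pos: [606.8, -71.5, 38.6]
eef_rot: [-3.141, 0.0, 0.509]
wrist_force: [0.3, 0.1, -0.0]
```

It dropped off a lug. I'll follow it down.

```bash
for i in 1 2 3; do python3 -m jog '[[60,[0,0,0.02],0],[60,[0,0,0.0],0]]' | grep -E "pos|wrist|clock"; done; python3 -c "
from h import *;print(read_state()['moment'])"
```

```text
clock: 20.4
eef_pos: [606.9, -71.5, 37.7]
wrist_force: [0.1, -1.3, -0.8]
clock: 20.6
eef_pos: [606.9, -71.5, 36.8]
wrist_force: [0.5, -0.2, -0.3]
clock: 20.8
eef_pos: [606.9, -71.5, 35.8]
wrist_force: [0.4, -0.7, -1.6]
[-0.13947315 -0.1244145   0.02230609]
```

```bash
for i in 1 2 3 4; do python3 -m jog '[[60,[0,0,0.02],0],[60,[0,0,0.0],0]]' | grep -E "pos|wrist|clock"; done; python3 -c "
from h import *;print(read_state()['moment'])"
```

```text
clock: 21.0
eef_pos: [606.9, -71.5, 34.9]
wrist_force: [0.4, -0.4, -1.3]
clock: 21.2
eef_pos: [606.9, -71.5, 33.8]
wrist_force: [0.6, -0.2, -1.0]
clock: 21.4
eef_pos: [606.9, -71.5, 32.8]
wrist_force: [1.1, -1.5, -0.9]
clock: 21.6
eef_pos: [607.0, -71.5, 31.9]
wrist_force: [1.2, 0.3, -0.0]
[-0.14517333 -0.13326174 -0.04471224]
```

It reached 17.9 mm below the rim and touches the disk, which is the dropped position. Now I'll screw it clockwise, watching the moment.

```bash
cat > st.py <<'E'
from cell import *
s=read_state();print(s['eef_pos'].round(1),s['eef_rot'].round(3)[2],s['wrist_force'].round(1),s['moment'].round(3),s['finger_gap'].round(1),s['clock'])
E
python3 -m jog '[[60,[0,0,0.006],0],[60,[0,0,0],0]]' >/dev/null; python3 st.py
for i in 1 2 3 4; do python3 -m jog '[[60,[0,0,0.0],0.022],[60,[0,0,0.0],0.022],[60,[0,0,0],0]]' >/dev/null; python3 st.py; done
```

```text
Traceback (most recent call last):
  File "st.py", line 2, in <module>
    s=read_state();print(s['eef_pos'].round(1),s['eef_rot'].round(3)[2],s['wrist_force'].round(1),s['moment'].round(3),s['finger_gap'].round(1),s['clock'])
                                                                                                                       ^^^^^^^^^^^^^^^^^^^^^
AttributeError: 'float' object has no attribute 'round'
Traceback (most recent call last):
  File "st.py", line 2, in <module>
    s=read_state();print(s['eef_pos'].round(1),s['eef_rot'].round(3)[2],s['wrist_force'].round(1),s['moment'].round(3),s['finger_gap'].round(1),s['clock'])
                                                                                                                       ^^^^^^^^^^^^^^^^^^^^^
AttributeError: 'float' object has no attribute 'round'
Traceback (most recent call last):
  File "st.py", line 2, in <module>
    s=read_state();print(s['eef_pos'].round(1),s['eef_rot'].round(3)[2],s['wrist_force'].round(1),s['moment'].round(3),s['finger_gap'].round(1),s['clock'])
                         
[... 319 characters left out ...]
rist_force'].round(1),s['moment'].round(3),s['finger_gap'].round(1),s['clock'])
                                                                                                                       ^^^^^^^^^^^^^^^^^^^^^
AttributeError: 'float' object has no attribute 'round'
Traceback (most recent call last):
  File "st.py", line 2, in <module>
    s=read_state();print(s['eef_pos'].round(1),s['eef_rot'].round(3)[2],s['wrist_force'].round(1),s['moment'].round(3),s['finger_gap'].round(1),s['clock'])
                                                                                                                       ^^^^^^^^^^^^^^^^^^^^^
AttributeError: 'float' object has no attribute 'round'
```

```bash
sed -i "s/s\['finger_gap'\].round(1)/s['finger_gap']/" st.py; python3 st.py
```

```text
[606.9 -71.5  31.7] -0.04 [0.7 0.4 1.1] [ 0.028 -0.041  0.003] 66.565111175851 23.0
```

It has turned 32° with no block, so it's in the thread. I'll continue in small steps.

```bash
for i in 1 2 3 4; do python3 -m jog '[[60,[0,0,0.0],0.02],[60,[0,0,0],0]]' >/dev/null; python3 st.py; done
```

```text
[606.9 -71.5  31.7] -0.102 [ 0.7 -0.5  0.7] [ 0.001  0.016 -0.026] 66.75490877324381 23.2
[606.9 -71.5  31.6] -0.165 [ 0.5 -0.1  0.2] [ 0.01  -0.109  0.027] 66.58658239156833 23.4
[606.8 -71.5  31.3] -0.228 [ 1.9 -0.7 -3.8] [-0.054 -0.221 -0.012] 66.75398239590709 23.6
[606.7 -71.4  31. ] -0.291 [ 3.1 -0.6 -8.7] [ 0.028 -0.694 -0.077] 66.80431608197604 23.8
```

The ring is now sinking. I'll follow it with z.

```bash
python3 -m jog '[[60,[0,0,0.022],0],[60,[0,0,0],0]]' >/dev/null; python3 st.py; for i in 1 2 3; do python3 -m jog '[[60,[0,0,0.007],0.02],[60,[0,0,0],0]]' >/dev/null; python3 st.py; done
```

```text
[606.8 -71.4  30.8] -0.291 [-1.3  0.4 -0.1] [0.097 0.228 0.077] 66.93454852593723 24.0
[607.1 -71.5  30.5] -0.356 [ 0.4 -0.3  1.1] [ 0.04  -0.006 -0.019] 66.79627219339777 24.2
[607.1 -71.5  30.2] -0.418 [ 0.8 -0.4  0.8] [ 0.005 -0.013 -0.077] 66.82285257168178 24.4
[607.2 -71.5  29.8] -0.48 [ 1.  -0.4  1.2] [-0.05  -0.135  0.108] 66.64657840514491 24.6
```

```bash
for i in 1 2 3; do python3 -m jog '[[60,[0,0,0.003],0.01],[60,[0,0,0],0]]' >/dev/null; python3 st.py; done
```

```text
[607.2 -71.5  29.8] -0.51 [-0.1 -1.1  2.4] [-0.022 -0.088  0.856] 66.6738866248592 24.8
[607.3 -71.6  29.7] -0.542 [ 0.2 -0.4  5.8] [-0.073 -0.073  0.805] 67.1056479146481 25.0
[607.3 -71.5  29.6] -0.574 [-0.2 -0.3  6.3] [ 0.011 -0.003  0.709] 66.90603232725068 25.2
```

The moment rose sharply at the stop, at yaw about -0.51 and z 29.8. I'll release and retreat upward.

```bash
python3 -m jog '[[60,[0,0,-0.01],0],[94,[0,0,0],0],[94,[0,0,0],0],[94,[0,0,0],0],[94,[0,0,0],0],[94,[0,0,0],0]]'; python3 -m jog '[[94,[0,0,-0.1],0],[94,[0,0,-0.4],0],[94,[0,0,-0.8],0],[94,[0,0,-0.8],0],[94,[0,0,-0.5],0],[94,[-0.7,0,0],0],[94,[-0.7,0,0],0],[94,[0,0,0],0],[94,[0,0,0],0]]'
python3 - <<'E'
from h import *
from scipy.optimize import least_squares
K,T,im,rs=look('ring','w11.png',71.5)
hsv=cv2.cvtColor(im,cv2.COLOR_RGB2HSV);m=cv2.inRange(hsv,(12,90,100),(28,255,255))
n,l,st,ce=cv2.connectedComponentsWithStats(m);e0=proj(K,T,(607,-71.5,71.5));i=min([i for i in range(1,n) if st[i,4]>300],key=lambda i:np.hypot(*(ce[i]-e0)))
cs=sorted(cv2.findContours((l==i).astype(np.uint8),cv2.RETR_CCOMP,cv2.CHAIN_APPROX_NONE)[0],key=cv2.contourArea)[::-1]
for c,rad in((cs[0],33.5),(cs[1],15)):
    e=cv2.fitEllipse(c);P=np.array([atz(K,T,uv,71.5) for uv in c[:,0]])[:,:2];(x,y),r=cv2.minEnclosingCircle(P.astype(np.float32));print(np.round(e[0]+e[1],1),x,y,r,rad)
    P=cv2.ellipse2Poly
E
```

```text
clock: 25.8
eef_pos: [606.8, -71.5, 29.4]
eef_rot: [3.142, 0.0, -0.577]
wrist_force: [0.9, -0.0, 0.2]
finger_gap: 93.9
finger_force: 0.0
clock: 26.7
eef_pos: [548.4, -33.2, 160.4]
eef_rot: [-3.141, -0.001, -0.576]
wrist_force: [-0.4, 0.5, -1.0]
finger_gap: 94.2
finger_force: 0.0
ring 0.91 [279.4, 135.9, 67.7, 71.5] 3125 [605.6, -72.1, 71.5]
ring 0.2 [355.4, 257.4, 40.4, 56.8] 374 [451.0, -71.7, 71.5]
[272.  134.7  72.9  82.5] 611.69287109375 -64.40857696533203 41.989952087402344 33.5
[278.2 135.1  31.4  32.2] 606.8353881835938 -71.3271713256836 15.85883617401123 15
```

The ring's hole is centred on the mouth, and the ring sank 2.3 mm from its dropped position to the hard stop. The robot is clear, so I'll hand it in.

```bash
python3 -c "
from cell import *
print(sign_off())"
```

```text
the job is handed in; nothing more can be done
None
```

The canister is closed and handed in at about 27 s: the disk is seated and released, and the ring dropped into the thread, was screwed clockwise to its stop and let go. Two pushes went past gentle: about 18 N (briefly) while finding the thread, and about 0.86 N m on reaching the stop, after which I turned some 4° more and the fingers seemed to slip on the ring. I did not re-check the mug, bottle and sticky notes by camera afterwards.

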